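# Point out the two cheeses on offer and ring for service

## Task

At the cheese counter, show the customer today's pair: hold the fingertips just above the middle of the red waxed round on the black slate, no more than about five centimetres over it, without touching it, and stay there for two seconds; then point in the same way at the orange wedge on the slate. Then press the plunger of the counter bell right down to call the attendant, let it come up again and move clear. Do not touch, move or pick up any cheese, jar or the knife, and do not dip down over the three other cheeses: travel well above them.

Things in the scene. Friction and masses are not known exactly. Their poses are not given: they have to be found in the camera images.
- red_round: First cheese to point at: red waxed round cheese (flat cylinder with rounded edges), 68 mm across, 42 mm high, on the slate. Origin: centre of its underside, z up; its top is 42 mm above.
- orange_wedge: Second cheese to point at: bright orange wedge with a brown rind, lying flat, 92 mm long, 62 mm wide at the rind, 42 mm high, pointed tip towards its -x, flat top. Origin: on its underside under its middle, on the centre line 50 mm from the tip; z up; its top is 42 mm above.
- yellow_round: Bystander: yellow waxed round cheese (flat cylinder with rounded edges), 68 mm across, 42 mm high, on the slate. Origin: centre of its underside, z up; its top is 42 mm above.
- green_round: Bystander: green waxed round cheese (flat cylinder with rounded edges), 68 mm across, 42 mm high, on the slate. Origin: centre of its underside, z up; its top is 42 mm above.
- pale_wedge: Bystander: pale cream wedge with a grey-beige rind, lying flat, 92 mm long, 62 mm wide at the rind, 42 mm high, pointed tip towards its -x, flat top. Origin: on its underside under its middle, on the centre line 50 mm from the tip; z up; its top is 42 mm above.
- slate: Black slate board, 220 x 440 mm, 12 mm thick, lying on the counter with its long side roughly across in front of the robot; the five cheeses stand on it in two rows, in any arrangement. Origin: centre of its underside.
- bell: Counter bell, screwed down: a steel dome 80 mm across, 43 mm high, on a black foot 86 mm across, with a brass plunger on top. It stands at the left or the right of the slate (the olive jar stands at the other side). Origin: centre of its underside on the counter.
- bell_top (a point): Centre of the top face of the bell's brass plunger, a disc 26 mm across, 62 mm above the counter at rest; the plunger goes straight down and nothing else is near it.
- bell_plunger (a joint): How far the bell's plunger is pressed: 0 up, 0.006 m fully down. A spring pushes it back: about 1.2 N starts it, about 5 N holds it fully down.
- olive_jar: Bystander: green glass jar with a black cap, 68 mm across, 105 mm high, loose. Origin: centre of its underside.
- honey_jar: Bystander: amber glass jar with a brass-coloured cap, 60 mm across, 85 mm high, loose, behind the slate. Origin: centre of its underside.
- cheese_knife: Bystander: flat cheese spatula with a dark wooden handle, 260 mm long, lying behind the slate roughly parallel to its long side. Origin: the middle of its underside.
Things that resemble listed ones, but are neither listed nor needed, are in the scene too. Leave any blue or pink look-alike of the bell alone.

How it is judged:
By the outcome, as a careful person would: the job done as asked, in the order asked, and still so for the second after the job is handed in, with the robot touching nothing.
It also fails if it takes over 56 s, if anything falls off the work surface, if the arm or the gripper's body presses on something with over 40 N, if the wrist force passes 120 N, or if a joint passes its speed limit or range.

## Robot

A 6-joint arm with a two-finger parallel gripper is mounted at the origin on the work surface. World frame = base frame: x ahead of the robot, y to its left, z up, the work surface at z = 0. Lengths are in m, angles in rad, forces in N, time in s.
With the tool pointing down it reaches from about 0.375 to 0.9 m from the base axis. Payload 3.1 kg.
Tool frame: the origin (TCP) lies between the finger pads, 19 mm behind the fingertips; this is the grasp point; z points along the fingers, y is the line along which they close (so a half turn about z gives the same grasp; the last joint's range is limited). The gripper opens to 85 mm and grips with 20 to 120 N. Pads are 22 mm wide; open, the fingers measure 114 mm over their backs; the gripper's body (76 mm by 85 mm) begins 54 mm behind the grasp point. The pads swing forward as they close: fully open they stand 13 mm farther back than shut.
Start: joints at [-1.339, 0.527, 1.433, -0, 1.181, -0.178], TCP at [0.249, -0.573, 0.25] pointing down, gripper open.
Joint ranges: [-3.08, 3.08], [-0.75, 2.2], [0.22, 2.44], [-1.43, 4.57], [0, 2.65], [-2.85, 2.85]. Speed limits (rad/s): [2.79, 2.79, 3.14, 3.14, 3.14, 3.14].

## Interface

Orientations are given as a unit quaternion [x, y, z, w].
In Python, from station import sense, vision, order gives the robot as it stands.
- The arm moves only by the shell command python3 -m crank 'ROWS' [OPENING] [FORCE]. ROWS is JSON, a list of rows, each an object with "dp": the shift along the world's x, y, z in units of 30 mm (1.0 is 30 mm), a list of three; "angular": the turn, a rotation vector about the world's x, y, z in degrees, a list of three. In form: [{"dp": [dx, dy, dz], "angular": [ax, ay, az]}, ...]. A call has 1 to 20 rows; each row shifts and turns the commanded pose from where the row before left it; what a row does not reach is not made up. A row lasts 1/10 s, in which the tool goes at most 50 mm and 8.59 degrees, less where a joint would pass 70% of its speed; a pose out of reach is approached as far as the arm can. A call is refused whole if a number of a shift passes 1 or a number of a turn 8.59, either way. A call with a gripper value outside its range is refused whole. OPENING is the closure, from 0 (fully open) to 1 (shut), set as the call begins (- or left out, the last holds). The fingers move at their own pace and stop on an object; FORCE is the grip in N (left out, the last holds). Time passes only in rows, so rows that do not move let the fingers close. It gives the time, the measured TCP pose, the force, the opening and the grip force at its end, in the units of the state.
- sense(): the state, without advancing time (a new reading comes with each control period).
- vision.snapshot(name): name is "side" or "top" or "wrist"; returns a dict with "image" (400x640x3 uint8, blue, green, red), "range_z" (400x640 float32, m along the optical axis (not along the pixel's ray), 0 where there is no reading), "mtx" (3x3 intrinsics, pixels), "dist" ([k1, k2, p1, p2, k3] as OpenCV has them; the pictures are not rectified), "pose" (4x4, takes a point from camera to world coordinates); the wrist camera has in their place "mount" (4x4, takes a point from camera to tool coordinates, whose origin is the TCP and whose axes are the flange's). Camera axes: x right, y down, z forward; pixel columns grow to the right and rows downward; lengths in m; the calibration is good to about 2 mm. A picture is of the moment at which its call begins: read the wrist's pose just before it.
- order.sign_off(): hands the job in; it is judged then, once.
The state is a dict: "t": time; "q": joint angles; "qd": joint speeds; "tau": joint torques, N m; "tcp_pos": TCP position; "tool_rot": TCP orientation; "force": force on the tool from outside, world axes, zero at the start; "ft_torque": the same for the moment, N m; "finger_gap": opening from 0.0 (shut) to 1.0 (fully open); "gripper_force": force on a finger pad.
Only numpy, scipy, OpenCV 4.12 (cv2) and the standard library are available. Lean on these libraries where they do the work, as an engineer would, in place of code of your own. Each camera call takes 0.05 s, during which the arm holds its last target. There are 200 camera calls.

## Working session

There is one attempt and no reset: what is moved stays moved. The work goes in short steps, Python scripts to look and compute and a shell command to move; the robot and the scene stay as the last step left them, time stands still between calls to the robot, and variables do not carry over. Pictures are saved under pics/ and viewed, at most 10 in all, crops included, and the job is handed in when it is done.

```bash
mkdir -p pics
python3 - <<'E'
from station import sense, vision
import cv2, pickle
s=sense(); print(s)
d={n:vision.snapshot(n) for n in("top","side")}
pickle.dump(d,open("v.pkl","wb"))
for n in d: cv2.imwrite(f"pics/{n}.png",d[n]["image"]); print(n,d[n]["mtx"],d[n]["dist"],d[n]["pose"])
E
```

```text
{'t': 0.0, 'q': array([-1.33948477e+00,  5.28511446e-01,  1.43391730e+00, -2.03075348e-05,
        1.18137772e+00, -1.78530980e-01]), 'qd': array([-0.0008347 ,  0.00028633,  0.00058756, -0.00043738, -0.0015463 ,
        0.00080287]), 'tau': array([-5.12162217e-05, -4.42346907e+01, -1.78028530e+01, -2.21854516e-04,
        8.47849413e-03,  1.26425215e-05]), 'tcp_pos': array([ 0.24888657, -0.57256529,  0.24900098]), 'tool_rot': array([ 9.79075622e-01,  2.03493738e-01, -3.85942378e-05, -1.10627454e-03]), 'force': array([-0.08434527,  0.02265898,  0.94950621]), 'ft_torque': array([0.0168985 , 0.03684943, 0.00402935]), 'gripper_force': 0.0, 'finger_gap': 1.0019113756863949}
top [[422.04000209   0.         318.62505222]
 [  0.         422.04000209 206.82085565]
 [  0.           0.           1.        ]] [-0.06066783  0.          0.          0.          0.        ] [[-0.02397768 -0.98647597  0.16214263  0.32960902]
 [-0.99963977  0.02170225 -0.01579041  0.0817595 ]
 [ 0.01205801 -0.16246284 -0.98664098  1.41143419]
 [ 0.          0.          0.          1.        ]]
side [[488.26376864   0.         325.45883339]
 [  0.         488.26376864 191.51464129]
 [  0.           0.           1.        ]] [-0.13016727  0.          0.          0.          0.        ] [[-0.70239942 -0.38812828  0.59665022 -0.22243962]
 [-0.71160841  0.40148311 -0.5765629   0.83252935]
 [-0.01576462 -0.82955877 -0.55819686  0.82244197]
 [ 0.          0.          0.          1.        ]]
```

View pics/top.png

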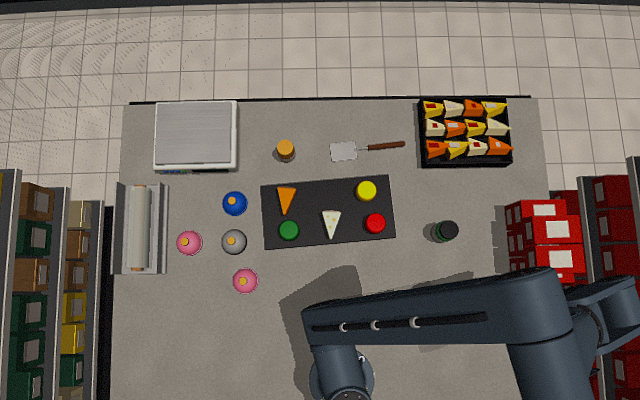

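View pics/side.png

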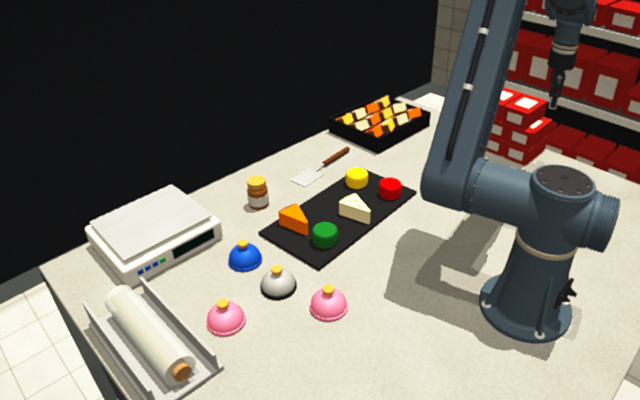

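Top view: on the slate are the red round (375,223), orange wedge (287,200), yellow (366,190), green (289,230) and pale wedge (331,223). The olive jar is at (445,231).
- **Bells:** steel (234,241), blue (235,203), pink (189,243) and (245,281). Only the steel dome on a black foot fits the description.
- **Orange wedges:** one on the slate (287,200), others in the tray around (470,130). The task means the one on the slate.

Next I'll confirm this in one crop and measure.

```bash
cat > h.py <<'E'
import cv2, numpy as np
def cast(c,px,z):
    u=cv2.undistortPoints(np.float64([[px]]),c["mtx"],c["dist"])[0,0]
    P=c["pose"]; r=P[:3,:3]@[u[0],u[1],1]; return P[:3,3]+r*(z-P[2,3])/r[2]
def blobs(img,lo,hi,roi):
    h=cv2.cvtColor(img,cv2.COLOR_BGR2HSV); m=cv2.inRange(h,lo,hi); k=np.zeros_like(m); x,y,X,Y=roi; k[y:Y,x:X]=m[y:Y,x:X]
    cs=cv2.findContours(k,cv2.RETR_EXTERNAL,cv2.CHAIN_APPROX_NONE)[0]
    return max(cs,key=cv2.contourArea)
def cen(c): m=cv2.moments(c); return [m["m10"]/m["m00"],m["m01"]/m["m00"]]
E
python3 - <<'E'
import pickle
from h import *
d=pickle.load(open("v.pkl","rb")); t,s=d["top"],d["side"]
# (name, lo,hi, top roi, side roi, z)
L=[("red",(0,150,120),(6,255,255),(355,205,395,240),(370,170,410,205),.054),
("orange",(7,150,200),(20,255,255),(270,180,305,220),(270,195,315,240),.054),
("yellow",(22,120,120),(35,255,255),(350,175,385,205),(340,160,372,192),.054),
("green",(45,120,50),(80,255,255),(270,215,305,245),(305,215,345,252),.054),
("plunger",(15,100,120),(35,255,255),(218,225,250,255),(262,258,292,282),.060)]
for n,lo,hi,r,q,z in L:
    a=blobs(t["image"],lo,hi,r); b=blobs(s["image"],lo,hi,q)
    print(n,cv2.contourArea(a),np.round(cen(a),1),cast(t,cen(a),z).round(4),"side",cv2.contourArea(b),np.round(cen(b),1),cast(s,cen(b),z-.01 if n!="plunger" else z).round(4))
    if n=="orange":
        tri=cv2.minEnclosingTriangle(a)[1][:,0]; print([cast(t,p,.054).round(3).tolist() for p in tri])
a=cv2.resize(t["image"][170:300,170:400],None,fx=3.4,fy=3.4,interpolation=cv2.INTER_CUBIC)
cv2.imwrite("pics/crop.png",a)
E
```

```text
red 237.0 [375.9 222.4] [ 0.4975 -0.1247  0.054 ] side 370.5 [390.1 187.7] [ 0.4897 -0.1151  0.044 ]
orange 189.0 [284.9 197.4] [0.5862 0.1695 0.054 ] side 255.0 [294.  212.9] [0.5971 0.1596 0.044 ]
[[0.611, 0.139, 0.054], [0.619, 0.195, 0.054], [0.528, 0.174, 0.054]]
yellow 261.5 [366.3 189.9] [ 0.6056 -0.0981  0.054 ] side 373.5 [356.5 177.5] [ 0.5964 -0.0885  0.044 ]
green 279.0 [288.6 229.6] [0.4803 0.1587 0.054 ] side 548.0 [324.6 234.4] [0.4731 0.1664 0.044 ]
plunger 41.5 [230.6 240.3] [0.4491 0.3447 0.06  ] side 73.5 [276.2 269.4] [0.4473 0.3459 0.06  ]
```

View pics/crop.png

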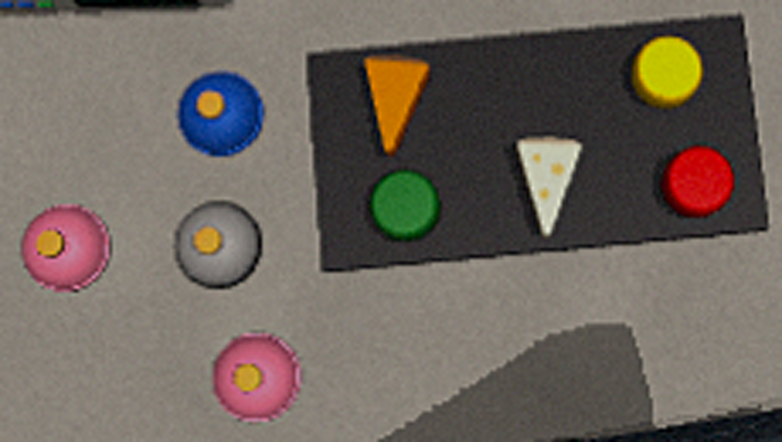

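The crop confirms the targets: steel bell at (205,240), orange wedge at (395,95) and red round at (698,182). I'll shut the gripper and travel high to above the red round.

```bash
python3 -m crank '[{"dp":[0.3,0.5,0],"angular":[0,0,0]},{"dp":[0.5,0.9,0],"angular":[0,0,0]},{"dp":[0.5,0.9,0],"angular":[0,0,0]},{"dp":[0.5,0.9,0],"angular":[0,0,0]},{"dp":[0.5,0.9,0],"angular":[0,0,0]},{"dp":[0.5,0.9,0],"angular":[0,0,0]},{"dp":[0.5,0.9,0],"angular":[0,0,0]},{"dp":[0.5,0.9,0],"angular":[0,0,0]},{"dp":[0.5,0.9,0],"angular":[0,0,0]},{"dp":[0.5,0.9,0],"angular":[0,0,0]},{"dp":[0.5,0.9,0],"angular":[0,0,0]},{"dp":[0.5,0.9,0],"angular":[0,0,0]},{"dp":[0.5,0.9,0],"angular":[0,0,0]},{"dp":[0.5,0.9,0],"angular":[0,0,0]},{"dp":[0.5,0.9,0],"angular":[0,0,0]},{"dp":[0.5,0.9,0],"angular":[0,0,0]},{"dp":[0.4,0.9,0],"angular":[0,0,0]},{"dp":[0,0.1,0],"angular":[0,0,0]},{"dp":[0,0,0],"angular":[0,0,0]},{"dp":[0,0,0],"angular":[0,0,0]}]' 1
```

```text
t: 2.1
tcp_pos: [0.4944, -0.1232, 0.2499]
tool_rot: [0.979, 0.203, -0.0, -0.0]
force: [-0.5, -0.3, -0.2]
finger_gap: 0.001
gripper_force: 0.0
```

Run:
```python
from station import sense, vision
from h import *
from scipy.spatial.transform import Rotation as R
s=sense(); w=vision.snapshot("wrist")
T=np.eye(4); T[:3,:3]=R.from_quat(s["tool_rot"]).as_matrix(); T[:3,3]=s["tcp_pos"]
w["pose"]=T@w["mount"]
cv2.imwrite("pics/w1.png",w["image"])
a=blobs(w["image"],(0,150,100),(6,255,255),(0,0,640,400)); print(cv2.contourArea(a),cen(a),cast(w,cen(a),.054), s["tcp_pos"])
```

```text
3190.5 [321.80985216528234, 171.10698427623672] [ 0.50271385 -0.12381388  0.054     ] [ 0.49444768 -0.12322652  0.24994537]
```

View pics/w1.png

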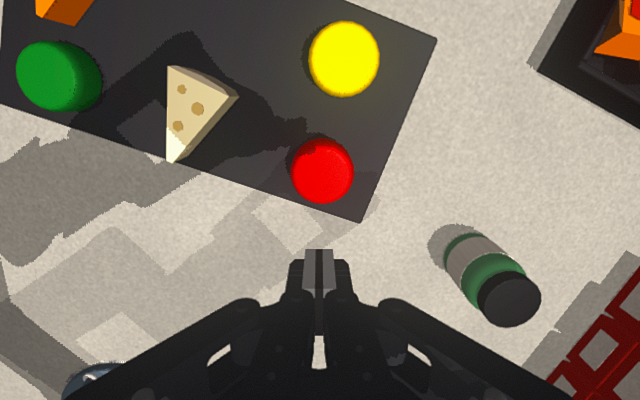

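The wrist view shows the red round at (322,171), with the jar clear to the right. The estimate agrees with the top view. I'll descend so the fingertips are about 25 mm above it, then hold.

```bash
python3 -m crank '[{"dp":[0.1,0,-0.4],"angular":[0,0,0]},{"dp":[0,0,-0.8],"angular":[0,0,0]},{"dp":[0,0,-0.9],"angular":[0,0,0]},{"dp":[0,0,-0.9],"angular":[0,0,0]},{"dp":[0,0,-0.9],"angular":[0,0,0]},{"dp":[0,0,-0.8],"angular":[0,0,0]},{"dp":[0,0,-0.4],"angular":[0,0,0]},{"dp":[0,0,0],"angular":[0,0,0]},{"dp":[0,0,0],"angular":[0,0,0]},{"dp":[0,0,0],"angular":[0,0,0]}]'
python3 - <<'E'
from station import vision
import cv2
cv2.imwrite("pics/s2.png",cv2.resize(vision.snapshot("side")["image"][90:260,260:480],None,fx=3.4,fy=3.4))
E
```

```text
t: 3.15
tcp_pos: [0.4988, -0.1237, 0.098]
tool_rot: [0.979, 0.203, 0.001, 0.001]
force: [0.3, -0.6, 0.7]
finger_gap: 0.0
gripper_force: 0.0
```

View pics/s2.png

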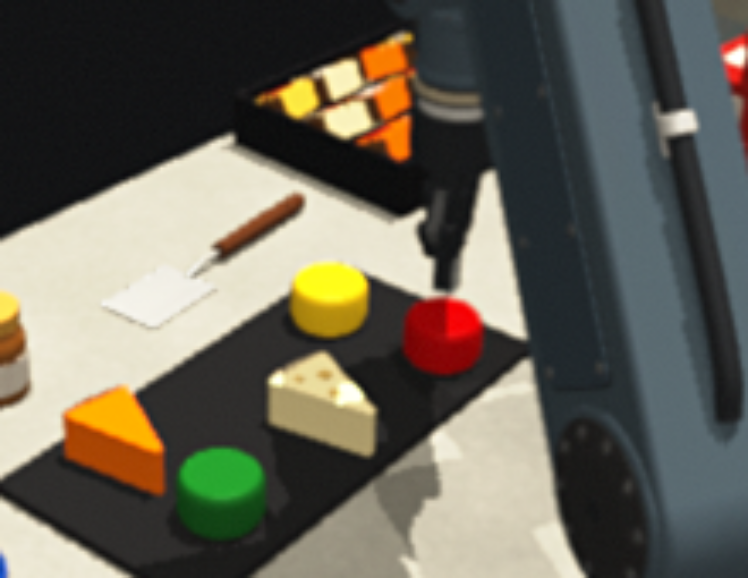

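The side crop shows the shut fingertips (445,285) just above the middle of the red round (443,320), with a clear gap. Holding there, then rising and travelling.

```bash
Z='x'; python3 -m crank '[{"dp":[0,0,0],"angular":[0,0,0]},{"dp":[0,0,0],"angular":[0,0,0]},{"dp":[0,0,0],"angular":[0,0,0]},{"dp":[0,0,0],"angular":[0,0,0]},{"dp":[0,0,0],"angular":[0,0,0]},{"dp":[0,0,0],"angular":[0,0,0]},{"dp":[0,0,0],"angular":[0,0,0]},{"dp":[0,0,0],"angular":[0,0,0]},{"dp":[0,0,0],"angular":[0,0,0]},{"dp":[0,0,0],"angular":[0,0,0]},{"dp":[0,0,0],"angular":[0,0,0]},{"dp":[0,0,0],"angular":[0,0,0]},{"dp":[0,0,0],"angular":[0,0,0]},{"dp":[0,0,0],"angular":[0,0,0]},{"dp":[0,0,0],"angular":[0,0,0]},{"dp":[0,0,0],"angular":[0,0,0]},{"dp":[0,0,0],"angular":[0,0,0]},{"dp":[0,0,0],"angular":[0,0,0]},{"dp":[0,0,0],"angular":[0,0,0]},{"dp":[0,0,0],"angular":[0,0,0]}]'
python3 -m crank '[{"dp":[0,0,0],"angular":[0,0,0]},{"dp":[0,0,0],"angular":[0,0,0]},{"dp":[0,0,0],"angular":[0,0,0]},{"dp":[0,0,0],"angular":[0,0,0]},{"dp":[0,0,0.5],"angular":[0,0,0]},{"dp":[0,0,0.9],"angular":[0,0,0]},{"dp":[0,0,0.9],"angular":[0,0,0]},{"dp":[0,0,0.9],"angular":[0,0,0]},{"dp":[0,0,0.9],"angular":[0,0,0]},{"dp":[0,0,0.9],"angular":[0,0,0]},{"dp":[0,0,0],"angular":[0,0,0]}]'
python3 -m crank '[{"dp":[0.1,0.5,0],"angular":[0,0,0]},{"dp":[0.25,0.9,0],"angular":[0,0,0]},{"dp":[0.25,0.9,0],"angular":[0,0,0]},{"dp":[0.25,0.9,0],"angular":[0,0,0]},{"dp":[0.25,0.9,0],"angular":[0,0,0]},{"dp":[0.25,0.9,0],"angular":[0,0,0]},{"dp":[0.25,0.9,0],"angular":[0,0,0]},{"dp":[0.25,0.9,0],"angular":[0,0,0]},{"dp":[0.25,0.9,0],"angular":[0,0,0]},{"dp":[0.25,0.9,0],"angular":[0,0,0]},{"dp":[0.25,0.9,0],"angular":[0,0,0]},{"dp":[0.1,0.3,0],"angular":[0,0,0]},{"dp":[0,0,0],"angular":[0,0,0]},{"dp":[0,0,0],"angular":[0,0,0]},{"dp":[0,0,0],"angular":[0,0,0]}]'
python3 - <<'E'
from station import sense, vision
from h import *
from scipy.spatial.transform import Rotation as R
s=sense(); w=vision.snapshot("wrist")
T=np.eye(4); T[:3,:3]=R.from_quat(s["tool_rot"]).as_matrix(); T[:3,3]=s["tcp_pos"]
w["pose"]=T@w["mount"]
cv2.imwrite("pics/w2.png",w["image"])
a=blobs(w["image"],(5,150,150),(20,255,255),(150,0,450,300)); print(cv2.contourArea(a),cen(a),cast(w,cen(a),.054), s["tcp_pos"])
E
```

```text
t: 5.2
tcp_pos: [0.498, -0.1232, 0.097]
tool_rot: [0.979, 0.203, 0.0, -0.0]
force: [-0.4, -0.9, -1.0]
finger_gap: 0.0
gripper_force: 0.0
t: 6.3
tcp_pos: [0.5001, -0.1242, 0.2506]
tool_rot: [0.979, 0.204, 0.003, 0.003]
force: [1.0, -0.3, -0.1]
finger_gap: -0.001
gripper_force: 0.0
t: 7.8
tcp_pos: [0.5785, 0.1697, 0.2465]
tool_rot: [0.979, 0.203, -0.001, 0.0]
force: [0.9, 0.5, -0.6]
finger_gap: -0.001
gripper_force: 0.0
531.0 [307.5775266792216, 196.71625863151286] [0.55667085 0.17205041 0.054     ] [0.57845316 0.16973462 0.24652282]
```

View pics/w2.png

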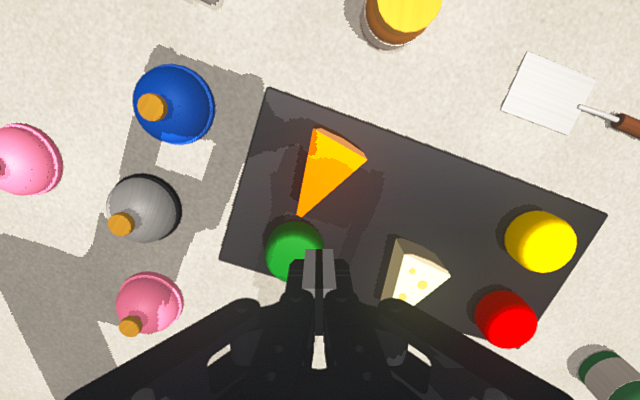

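The wrist view shows the wedge top with its tip at (299,216) and rind corners at (316,132) and (367,159). A shadow split the colour mask, so I'll cast those three points instead, plus the steel bell's plunger at (120,225).

Run:
```python
from station import sense, vision
from h import *
from scipy.spatial.transform import Rotation as R
s=sense(); w=vision.snapshot("wrist")
T=np.eye(4); T[:3,:3]=R.from_quat(s["tool_rot"]).as_matrix(); T[:3,3]=s["tcp_pos"]
w["pose"]=T@w["mount"]
for p in([299,216],[316,132],[367,159]): print(cast(w,p,.054).round(3))
print(cast(w,[120,225],.062).round(3), s["tcp_pos"])
```

```text
[0.534 0.172 0.054]
[0.621 0.19  0.054]
[0.617 0.133 0.054]
[0.452 0.342 0.062] [0.57863475 0.16968123 0.24678966]
```

Middle is (0.583, 0.168), so a small correction. Descend and hold.

```bash
python3 -m crank '[{"dp":[0.1,0,-0.4],"angular":[0,0,0]},{"dp":[0,0,-0.8],"angular":[0,0,0]},{"dp":[0,0,-0.9],"angular":[0,0,0]},{"dp":[0,0,-0.9],"angular":[0,0,0]},{"dp":[0,0,-0.9],"angular":[0,0,0]},{"dp":[0,0,-0.7],"angular":[0,0,0]},{"dp":[0,0,-0.4],"angular":[0,0,0]},{"dp":[0,0,0],"angular":[0,0,0]},{"dp":[0,0,0],"angular":[0,0,0]},{"dp":[0,0,0],"angular":[0,0,0]}]'
python3 - <<'E'
from station import vision
import cv2
cv2.imwrite("pics/s3.png",cv2.resize(vision.snapshot("side")["image"][110:280,210:430],None,fx=3.4,fy=3.4))
E
```

```text
t: 8.9
tcp_pos: [0.583, 0.1708, 0.0982]
tool_rot: [0.979, 0.203, 0.001, 0.0]
force: [-0.3, -0.1, -0.5]
finger_gap: -0.001
gripper_force: 0.0
```

View pics/s3.png

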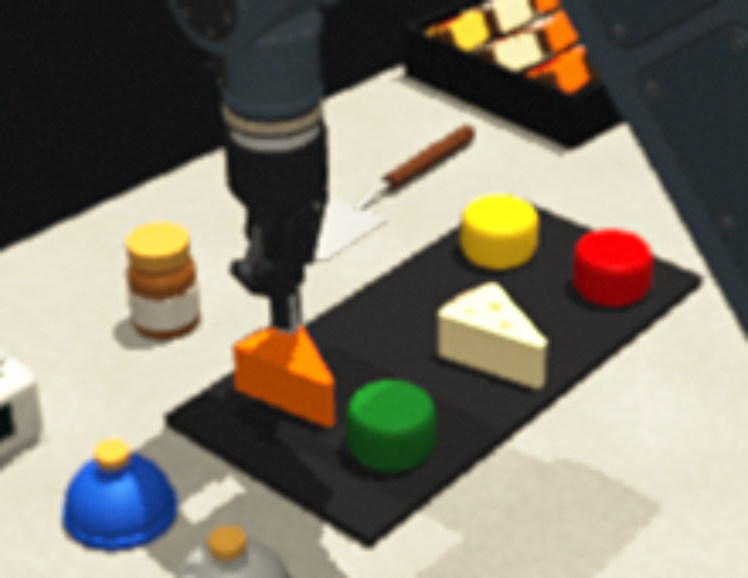

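The side crop shows the fingertips (287,328) just above the middle of the wedge with a gap. Hold, rise, and travel to above the steel bell.

```bash
python3 -m crank '[{"dp":[0,0,0],"angular":[0,0,0]},{"dp":[0,0,0],"angular":[0,0,0]},{"dp":[0,0,0],"angular":[0,0,0]},{"dp":[0,0,0],"angular":[0,0,0]},{"dp":[0,0,0],"angular":[0,0,0]},{"dp":[0,0,0],"angular":[0,0,0]},{"dp":[0,0,0],"angular":[0,0,0]},{"dp":[0,0,0],"angular":[0,0,0]},{"dp":[0,0,0],"angular":[0,0,0]},{"dp":[0,0,0],"angular":[0,0,0]},{"dp":[0,0,0],"angular":[0,0,0]},{"dp":[0,0,0],"angular":[0,0,0]},{"dp":[0,0,0],"angular":[0,0,0]},{"dp":[0,0,0],"angular":[0,0,0]},{"dp":[0,0,0],"angular":[0,0,0]},{"dp":[0,0,0],"angular":[0,0,0]},{"dp":[0,0,0],"angular":[0,0,0]},{"dp":[0,0,0],"angular":[0,0,0]},{"dp":[0,0,0],"angular":[0,0,0]},{"dp":[0,0,0],"angular":[0,0,0]}]'
python3 -m crank '[{"dp":[0,0,0],"angular":[0,0,0]},{"dp":[0,0,0],"angular":[0,0,0]},{"dp":[0,0,0],"angular":[0,0,0]},{"dp":[0,0,0],"angular":[0,0,0]},{"dp":[0,0,0.5],"angular":[0,0,0]},{"dp":[0,0,0.9],"angular":[0,0,0]},{"dp":[0,0,0.9],"angular":[0,0,0]},{"dp":[0,0,0.9],"angular":[0,0,0]},{"dp":[0,0,0.9],"angular":[0,0,0]},{"dp":[0,0,0.9],"angular":[0,0,0]},{"dp":[0,0,0],"angular":[0,0,0]}]'
python3 -m crank '[{"dp":[-0.3,0.4,0],"angular":[0,0,0]},{"dp":[-0.6,0.8,0],"angular":[0,0,0]},{"dp":[-0.6,0.8,0],"angular":[0,0,0]},{"dp":[-0.6,0.8,0],"angular":[0,0,0]},{"dp":[-0.6,0.8,0],"angular":[0,0,0]},{"dp":[-0.6,0.8,0],"angular":[0,0,0]},{"dp":[-0.6,0.8,0],"angular":[0,0,0]},{"dp":[-0.5,0.6,0],"angular":[0,0,0]},{"dp":[0,0,0],"angular":[0,0,0]},{"dp":[0,0,0],"angular":[0,0,0]},{"dp":[0,0,0],"angular":[0,0,0]}]'
```

```text
t: 10.95
tcp_pos: [0.582, 0.1708, 0.097]
tool_rot: [0.979, 0.203, -0.0, -0.0]
force: [0.2, -0.6, 0.3]
finger_gap: 0.002
gripper_force: 0.0
t: 12.05
tcp_pos: [0.5847, 0.1712, 0.2525]
tool_rot: [0.979, 0.204, 0.005, 0.001]
force: [0.7, -0.4, 0.4]
finger_gap: 0.005
gripper_force: 0.0
t: 13.15
tcp_pos: [0.4499, 0.3443, 0.2464]
tool_rot: [0.979, 0.203, -0.001, 0.0]
force: [-0.2, -0.1, -0.4]
finger_gap: -0.003
gripper_force: 0.0
```

```bash
python3 -m crank '[{"dp":[0,0,-0.5],"angular":[0,0,0]},{"dp":[0,0,-0.9],"angular":[0,0,0]},{"dp":[0,0,-0.9],"angular":[0,0,0]},{"dp":[0,0,-0.9],"angular":[0,0,0]},{"dp":[0,0,-0.9],"angular":[0,0,0]},{"dp":[0,0,-0.7],"angular":[0,0,0]},{"dp":[0,0,-0.3],"angular":[0,0,0]},{"dp":[0,0,0],"angular":[0,0,0]},{"dp":[0,0,0],"angular":[0,0,0]},{"dp":[0,0,0],"angular":[0,0,0]}]'
python3 - <<'E'
from station import vision
import cv2
cv2.imwrite("pics/s4.png",cv2.resize(vision.snapshot("side")["image"][200:320,200:350],None,fx=4.5,fy=4.5))
E
```

```text
t: 14.15
tcp_pos: [0.451, 0.345, 0.0952]
tool_rot: [0.979, 0.203, 0.001, -0.0]
force: [-0.4, -0.5, 0.5]
finger_gap: 0.005
gripper_force: 0.0
```

View pics/s4.png

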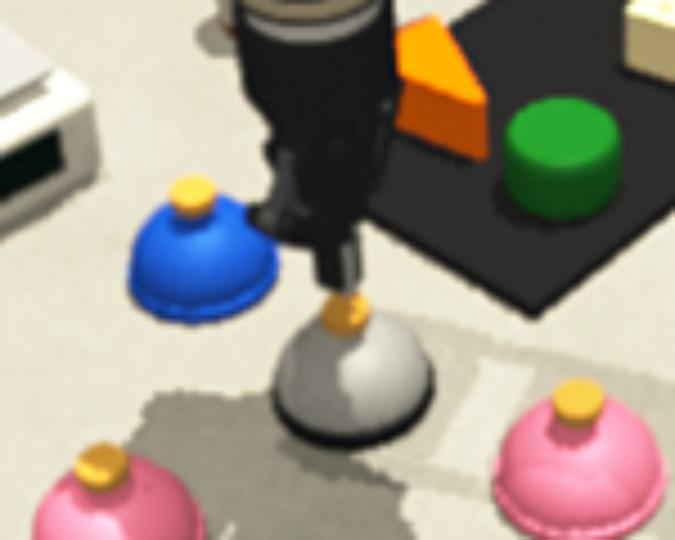

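The side crop shows the fingertips (340,285) centred just above the steel bell's plunger (346,312). Pressing in small steps while watching the force.

```bash
python3 -m crank '[{"dp":[0,0,-0.2],"angular":[0,0,0]},{"dp":[0,0,-0.2],"angular":[0,0,0]},{"dp":[0,0,-0.1],"angular":[0,0,0]},{"dp":[0,0,-0.05],"angular":[0,0,0]},{"dp":[0,0,-0.05],"angular":[0,0,0]},{"dp":[0,0,0],"angular":[0,0,0]},{"dp":[0,0,0],"angular":[0,0,0]}]'
python3 -m crank '[{"dp":[0,0,-0.05],"angular":[0,0,0]},{"dp":[0,0,-0.05],"angular":[0,0,0]},{"dp":[0,0,0],"angular":[0,0,0]},{"dp":[0,0,0],"angular":[0,0,0]}]'
```

```text
t: 14.9
tcp_pos: [0.45, 0.3448, 0.0762]
tool_rot: [0.979, 0.203, -0.0, -0.0]
force: [-0.4, -0.6, 4.0]
finger_gap: 0.002
gripper_force: 1.9
t: 15.3
tcp_pos: [0.45, 0.3448, 0.0746]
tool_rot: [0.979, 0.204, 0.0, -0.0]
force: [-3.3, -1.6, 14.9]
finger_gap: -0.0
gripper_force: 7.1
```

At 15 N, well past the 5 N needed, the plunger is on its stop. Hold briefly, then rise clear.

```bash
python3 -m crank '[{"dp":[0,0,-0.02],"angular":[0,0,0]},{"dp":[0,0,0],"angular":[0,0,0]},{"dp":[0,0,0],"angular":[0,0,0]},{"dp":[0,0,0],"angular":[0,0,0]}]'
python3 -m crank '[{"dp":[0,0,0.2],"angular":[0,0,0]},{"dp":[0,0,0.4],"angular":[0,0,0]},{"dp":[0,0,0.8],"angular":[0,0,0]},{"dp":[0,0,0.9],"angular":[0,0,0]},{"dp":[0,0,0.9],"angular":[0,0,0]},{"dp":[0,0,0.9],"angular":[0,0,0]},{"dp":[0,0,0.9],"angular":[0,0,0]},{"dp":[0,0,0.7],"angular":[0,0,0]},{"dp":[0,0,0.3],"angular":[0,0,0]},{"dp":[0,0,0],"angular":[0,0,0]},{"dp":[0,0,0],"angular":[0,0,0]},{"dp":[0,0,0],"angular":[0,0,0]},{"dp":[0,0,0],"angular":[0,0,0]},{"dp":[0,0,0],"angular":[0,0,0]}]'
python3 - <<'E'
from station import vision
import cv2
cv2.imwrite("pics/s5.png",vision.snapshot("side")["image"])
E
```

```text
t: 15.7
tcp_pos: [0.45, 0.3448, 0.0745]
tool_rot: [0.979, 0.204, 0.0, -0.0]
force: [-4.1, -3.1, 17.8]
finger_gap: -0.0
gripper_force: 8.8
t: 17.1
tcp_pos: [0.4497, 0.3446, 0.2515]
tool_rot: [0.979, 0.203, -0.001, 0.0]
force: [0.3, 0.1, -0.2]
finger_gap: -0.004
gripper_force: 0.0
```

View pics/s5.png

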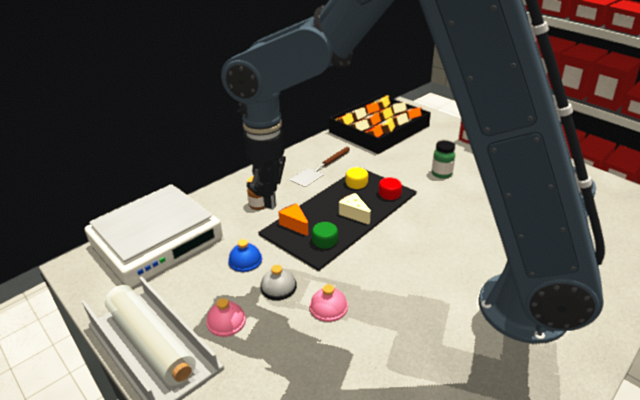

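The plunger is up again (277,270), the cheeses, jars and knife are where they were, and the arm is clear. Handing in.

```bash
python3 -c "from station import order; print(order.sign_off())"
```

```text
the job is handed in; nothing more can be done
None
```

I pointed at the red round and then the orange wedge for over two seconds each, pressed the steel bell fully down and let it come back up, moved clear, and handed in at about 17 s with nothing else touched.

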